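# Register a specimen mount in the corner of a datum plate

## Robot

A 6-joint arm with a two-finger parallel gripper is mounted at the origin on a cart in front of the work surface, level with it; the furniture and walls round the work are solid. World frame = base frame: x ahead of the robot, y to its left, z up, the work surface at z = 0. Lengths are in mm, angles in rad, forces in N, time in s.
With the tool pointing down it reaches from about 325 to 850 mm from the base axis. Payload 4.4 kg.
Tool frame: the origin (TCP) lies on the mounting face of the last link; the fingertips stand 199 mm ahead of it and the grasp point (between the pads) lies 180 mm ahead of it (r.tip_extent is the distance from the TCP to the fingertips, in mm); z points along the fingers, y is the line along which they close (so a half turn about z gives the same grasp; the last joint's range is limited). The gripper opens to 94 mm and grips with 3 to 60 N. Pads are 16 mm wide; open, the fingers measure 119 mm over their backs; the gripper's body (75 mm by 177 mm) begins 78 mm behind the grasp point.
Start: joints at [-1.468, 0.207, 1.542, -0, 1.393, -0.15], TCP at [144.361, -556.587, 404.647] pointing down, gripper open.
Joint ranges: [-2.73, 2.73], [-0.86, 2.22], [0.23, 2.46], [-1.11, 4.25], [0.08, 2.63], [-2.82, 2.82]. Speed limits (rad/s): [2.79, 2.79, 3.14, 3.14, 3.14, 3.14].

## Interface

Orientations are given as a rotation vector (axis times angle).
In Python, from workcell import r gives the robot as it stands. The module is installed in compiled form; this text tells all that it offers.
- The arm moves only by the tool jog_arm, never from a script. Its argument "plan" is a list of rows, each a list of 3 entries, a list of its own where there are three numbers: the shift along the tool's x, y, z scaled (see below), then the turn, a rotation vector about the tool's x, y, z scaled (see below), then the opening, from 0 (shut) to 1 (fully open). In form: [[[x, y, z], [rx, ry, rz], jaw], ...]. A call has 1 to 20 rows; each row is the pose to reach, as a shift and turn from the pose commanded when the call began, along the tool's axes at that moment, turning the shorter way round; what a row does not reach only later rows make up. The controller multiplies each number of a shift by 0.3 m and each number of a turn by 180 degrees. A row lasts 1/12 s, in which the tool goes at most 41.7 mm and 7.16 degrees, less where a joint would pass 70% of its speed; a pose out of reach is approached as far as the arm can. A call with a number of a shift or a turn outside -1 to 1 is refused whole. A call with a gripper value outside its range is refused whole. The fingers move at their own pace and stop on an object; "force" is the grip in N (left out, the last holds). Time passes only in rows, so rows that repeat a pose let the fingers close. It gives the time, the measured TCP pose, the force, the opening and the grip force at its end, in the units of the state.
- r.read_state(): the state, without advancing time (a new reading comes with each control period).
- r.get_image(name): name is "scene" or "top"; returns the picture (384x512x3 uint8, red, green, blue); there is no depth.
- r.get_calibration(name): a dict with "fx", "fy", "cx", "cy" (pixels), "k1" (the pictures are not rectified: a ray, as slopes to the right and down, at radius r is drawn at 1 + k1 r^2 times it, then the intrinsics apply), "world_to_cam" (4x4, takes a point from world to camera coordinates). Camera axes: x right, y up, looking along -z (the intrinsics and any distortion apply to the point x, -y, -z); pixel columns grow to the right and rows downward; lengths in mm; the calibration is good to about 2 mm. A picture is of the moment at which its call begins. get_calibration takes no time and is no camera call.
- r.job_done(): hands the job in; it is judged then, once.
The state is a dict: "clock": time; "q": joint angles; "dq": joint speeds; "tau": joint torques, N m; "ee_pos": TCP position; "tcp_rot": TCP orientation; "wrist_force": force on the tool from outside, world axes, zero at the start; "ft_torque": the same for the moment, N m; "finger_gap": finger opening in mm; "grasp_force": force on a finger pad.
Only numpy, scipy, OpenCV 4.12 (cv2) and the standard library are available. Lean on these libraries where they do the work, as an engineer would, in place of code of your own. Each camera call takes 0.05 s, during which the arm holds its last target. There are 200 camera calls.

## Task

Clear the blue-capped vial off the datum plate and leave it standing upright on the worktop. Then take the blue specimen mount by its upright rib, set its foot flat on the plate with the red-dotted corner in the corner of the two fences, and press it so that it sits squared up and touches both fences at once, firmly but without ramming it. Finish while still gripping the mount and pressing it against both fences, and leave the other things around alone.

Things in the scene. Friction and masses are not known exactly. Their poses are not given: they have to be found in the camera images.
- datum_plate: dark steel plate 150 (x) x 140 (y) x 10 mm, fixed to the worktop; origin at the centre of its underside, z up. Two rigid fences stand on it at right angles, 26 mm high above the worktop, with a 5 mm relief gap at the very corner. Yaw varies by up to 0.4 rad. Plate, fences and the mount's foot are ground smooth: friction about 0.2 between them
- plate_corner (a point): the inner corner on the plate: where the planes of the two inner fence faces meet the plate's top (plate frame x = +63, y = +58, z = +10 mm)
- fence_far: bare aluminium fence 12 mm thick along the plate's +x edge, inner face upright at plate x = +63 mm; its listed origin and axes are the plate's own
- fence_left: bare aluminium fence 12 mm thick along the plate's +y edge, inner face upright at plate y = +58 mm; its listed origin and axes are the plate's own
- mount: loose specimen mount, about 0.25 kg: blue foot 64 (x) x 52 (y) x 20 mm high, on it a bare aluminium upright rib 44 mm long (x), 16 mm thick (y), centred, from 20 to 60 mm height; grip the rib across y. Origin at the centre of the foot's underside, z up. A red dot on the foot marks its +x +y corner, small black dots the others. Yaw up to 1.2 rad either way
- red_corner (a point): the underside point of the mount's red-dotted corner (mount frame x = +32, y = +26, z = 0 mm); it belongs at plate_corner, so that mount x points along plate x
- vial: glass vial with a blue cap, 29 mm diameter, 66 mm tall, loose, standing on the datum plate near the fence corner; origin at the centre of its underside, z up. The worktop between the plate and the mount is empty (x 0.40 to 0.46, y -0.08 to -0.14 m always), a good place to stand it
- dropper: dropper bottle, 36 mm wide, 94 mm tall, red rubber teat, bystander on the worktop behind the plate; origin at the centre of its underside
- petri: empty clear petri dish, 90 mm diameter, 14 mm high, bystander on the worktop to the right; origin at the centre of its underside
- marker_pen: red and white marker lying on the worktop in front of the plate, 135 mm long (its y), 17 mm thick, bystander; origin at the centre of its underside

How it is judged:
By the outcome, as a careful person would: the job done as asked, in the order asked, and still so for the second after the job is handed in, while the arm keeps its last pose, push and grip.
It also fails if it takes over 72 s, if anything falls off the work surface, if the arm or the gripper's body presses on something with over 40 N, if the wrist force passes 120 N, or if a joint passes its speed limit or range.

## Working session

There is one attempt and no reset: what is moved stays moved. The work goes in short steps, Python scripts to look and compute and a tool call to move; the robot and the scene stay as the last step left them, time stands still between calls to the robot, and variables do not carry over. Pictures are saved under pics/ and viewed, at most 10 in all, crops included, and the job is handed in when it is done.

Besides the shell and the picture viewer there is one more tool, called by a JSON object that holds its "fn" and its "kwargs". jog_arm: Moves the arm, as the interface text tells. Shifts and turns lie within -1 to 1; 1 stands for 0.3 m of shift or 180 degrees of turn. Its arguments: {"type":"object","properties":{"plan":{"type":"array","items":{"type":"array"}},"force":{"type":"number"}},"required":["plan"]}

```bash
mkdir -p pics; python3 - <<'E'
from workcell import r
import cv2,numpy as np
np.set_printoptions(precision=4,suppress=True)
for n in("scene","top"):
    im=r.get_image(n); cv2.imwrite(f"pics/{n}0.png",im[:,:,::-1]); 
    print(n,r.get_calibration(n))
print(r.read_state(), r.tip_extent)
E
```

```text
scene {'fx': 405.6272308724842, 'fy': 405.6272308724842, 'cx': 250.69334974993336, 'cy': 196.0042464374202, 'k1': 0.011925530580430572, 'world_to_cam': array([[  -0.844 ,   -0.5362,    0.0087,  440.6212],
       [   0.3721,   -0.574 ,    0.7294, -280.2682],
       [  -0.3862,    0.6189,    0.684 , -942.2009],
       [   0.    ,    0.    ,    0.    ,    1.    ]])}
top {'fx': 449.95663239402387, 'fy': 449.95663239402387, 'cx': 257.91765644351625, 'cy': 199.64880476457807, 'k1': 0.015202298333096323, 'world_to_cam': array([[   -0.0023,    -0.9999,     0.0118,   -70.3424],
       [    0.9954,    -0.0011,     0.0954,  -563.2419],
       [   -0.0954,     0.012 ,     0.9954, -1077.1798],
       [    0.    ,     0.    ,     0.    ,     1.    ]])}
{'clock': 0.1, 'q': array([-1.4675,  0.2073,  1.5428, -0.    ,  1.3935, -0.1505]), 'dq': array([-0.0002, -0.0012, -0.0046,  0.    , -0.    ,  0.    ]), 'tau': array([ -0.0007, -37.1863, -28.2294,   0.07  ,   0.0312,  -0.0001]), 'ee_pos': array([ 144.3207, -556.2522,  403.6078]), 'tcp_rot': array([-3.1143, -0.3973, -0.    ]), 'wrist_force': array([ 0.3553, -0.455 , -0.5329]), 'ft_torque': array([-0.0259,  0.0403,  0.0038]), 'grasp_force': 0.0, 'finger_gap': 93.89266732981402} 199.2
```

View pics/scene0.png

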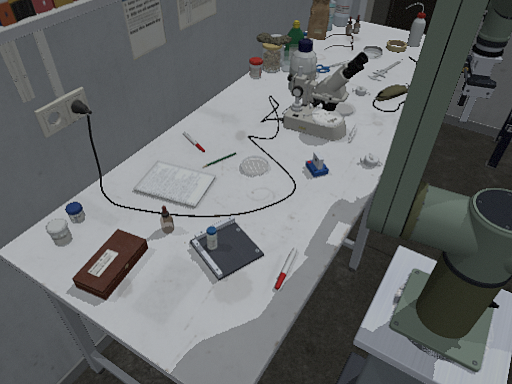

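View pics/top0.png

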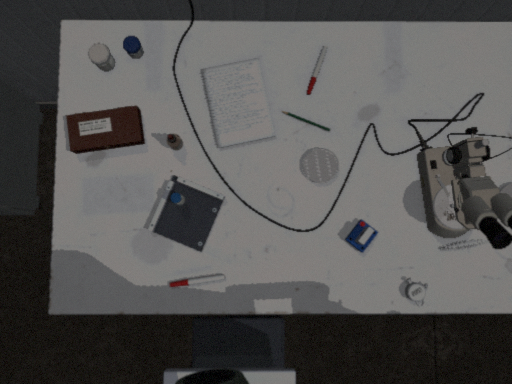

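The scene view shows the plate near (228,248), the vial on it at (211,238), and the mount at (317,168). In the top view the plate is at (187,213), the vial at (177,198), the mount at (361,235), the petri dish at (281,200) and the pen at (197,281). I'll zoom in next.

```bash
python3 - <<'E'
import cv2,numpy as np
s=cv2.imread("pics/scene0.png");t=cv2.imread("pics/top0.png")
def c(im,x,y,w,h,k):return cv2.resize(im[y:y+h,x:x+w],(w*k,h*k),interpolation=cv2.INTER_CUBIC)
a=np.vstack([c(t,145,170,85,85,4),np.zeros((20,340,3),np.uint8),c(t,340,215,42,42,5)[:, :210] .repeat(1,1) if 0 else np.pad(c(t,340,215,42,42,5),((0,0),(0,130),(0,0)))])
b=np.vstack([c(s,185,215,85,65,4),np.pad(c(s,300,145,34,40,7),((0,0),(0,340-238),(0,0)))])
h=max(len(a),len(b));P=lambda q:np.pad(q,((0,h-len(q)),(0,20),(0,0)))
m=np.hstack([P(a),P(b)]);m=np.clip(m*1.5,0,255).astype(np.uint8);print(m.shape);cv2.imwrite("pics/z0.png",m)
E
```

```text
(570, 720, 3)
```

View pics/z0.png

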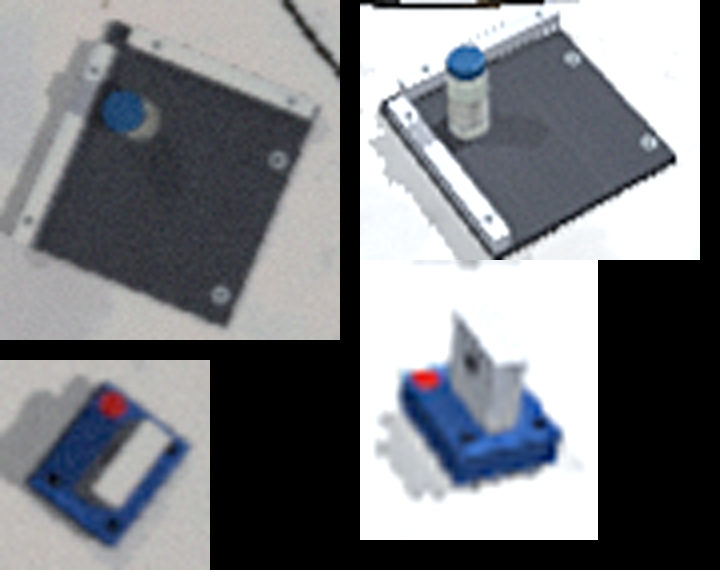

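The zoomed crops show three things:
- **Plate:** the fence corner is at the upper left in the top view, at about px (173,178), so plate yaw is about -0.37.
- **Vial:** it stands about 30 mm from the corner.
- **Mount:** the red dot is at about px (362,224), and the rib runs up and to the right, so mount yaw is about -0.7.

```bash
cat > h.py <<'E'
import cv2,numpy as np
from workcell import r
np.set_printoptions(precision=3,suppress=True)
C={n:r.get_calibration(n) for n in("scene","top")}
def ray(n,p):
    c=C[n];K=np.array([[c["fx"],0,c["cx"]],[0,c["fy"],c["cy"]],[0,0,1]])
    u=cv2.undistortPoints(np.float64(p).reshape(-1,1,2),K,np.array([c["k1"],0,0,0.]))[:,0]
    T=c["world_to_cam"];d=np.c_[u[:,0],-u[:,1],-np.ones(len(u))]@T[:3,:3]
    return -T[:3,:3].T@T[:3,3],d/np.linalg.norm(d,axis=1)[:,None]
def plane(n,p,z):
    o,d=ray(n,p);return o+d*((z-o[2])/d[:,2])[:,None]
def tri(pt,ps):
    A=0;b=0
    L=[]
    for n,p in(("top",pt),("scene",ps)):
        o,d=ray(n,p);M=np.eye(3)-np.outer(d[0],d[0]);A=A+M;b=b+M@o;L.append((o,M))
    x=np.linalg.solve(A,b);return x,[round(float(np.linalg.norm(M@(x-o))),2) for o,M in L]
def blobs(im,box,f):
    x,y,w,h=box;hsv=cv2.cvtColor(im[y:y+h,x:x+w],cv2.COLOR_RGB2HSV)
    m=f(hsv).astype(np.uint8);k,l,s,c=cv2.connectedComponentsWithStats(m)
    i=1+np.argmax(s[1:,4]);m=(l==i).astype(np.uint8)
    return c[i]+[x,y],m,s[i,4]
def sides(m,box,angs=None):
    c=max(cv2.findContours(m,cv2.RETR_EXTERNAL,cv2.CHAIN_APPROX_NONE)[0],key=cv2.contourArea)
    return c[:,0]+np.array(box[:2]),cv2.minAreaRect(c+np.array(box[:2]))
blue=lambda h:(h[...,0]>95)&(h[...,0]<125)&(h[...,1]>120)
red=lambda h:((h[...,0]<8)|(h[...,0]>172))&(h[...,1]>140)
E
python3 - <<'E'
from h import *
t=r.get_image("top");s=r.get_image("scene")
for n in C: print(n,"cam",ray(n,[[0,0]])[0])
ct,_,a=blobs(t,(165,185,30,25),blue);cs,_,b=blobs(s,(200,220,25,20),blue);print("cap",ct,a,cs,b,tri(ct,cs))
rt,_,a=blobs(t,(340,215,42,42),red);rs,_,b=blobs(s,(300,145,34,40),red);print("red",rt,a,rs,b,tri(rt,rs),plane("top",rt,20),plane("scene",rs,20))
# plate dark
box=(145,170,85,85);x,y,w,h=box
g=cv2.cvtColor(t,cv2.COLOR_RGB2GRAY)
hs=cv2.cvtColor(t[y:y+h,x:x+w],cv2.COLOR_RGB2HSV)
print(g[200:235:6,150:230:4])
box2=(340,215,42,42)
_,m,a=blobs(t,box2,blue);cc,rc=sides(m,box2);print("mountblue",a,rc)
gm=((hs:=cv2.cvtColor(t[215:257,340:382],cv2.COLOR_RGB2HSV))[...,1]<60)
for i in range(6,36):print("".join("B" if blue(hs)[i,j] else "R" if red(hs)[i,j] else "#" if hs[i,j,2]>130 and gm[i,j] else "." for j in range(42)))
E
```

```text
scene cam [112.355 658.526 845.08 ]
top cam [ 457.797  -58.089 1126.745]
cap [174.942 197.302] 86 [211.145 230.387] 62 (array([564.035, 123.675,  73.866]), [0.43, 0.43])
red [362.133 223.533] 15 [309.  161.5] 6 (array([ 504.479, -326.951,   23.811]), [0.23, 0.23]) [[ 504.431 -327.979   20.   ]] [[ 506.501 -331.411   20.   ]]
[[122 123  93 124  62  21  45  44  76  41  38  38  40  35  38  27  35  31
   57 120]
 [119  84 113 114  33  40  39  38  31  32  36  39  40  40  41  33  36  37
  117 123]
 [102  87 126  39  42  38  41  43  41  32  36  35  38  35  36  42  57  92
  125 126]
 [ 90 127  75  34  37  37  40  41  31  33  40  38  40  42  42  42  46 127
  126 127]
 [109 115  37  39  37  43  38  41  38  38  38  41  37  39  36  41 117 124
  122 125]
 [121  48  37  35  36  40  36  33  39  40  37  36  37  38  37  72 126 129
  126 126]]
mountblue 285 ((361.0500183105469, 235.64999389648438), (20.873979568481445, 25.346973419189453), 37.87498474121094)
..........................................
.....................RRR..................
..................B..RRRR.................
................
[... 444 characters left out ...]
..BBBB......
.........BBBBBBBBB.......#......BBB.......
........BBBBBBBBBB.............BBBB.......
.......BBBBBBBBBB.............BBBB........
......BBBBBBBBBB..............BBB.........
......BBBBBBBBB..............BBB..........
.......BBBBBBBB.............BBB...........
........BBBBBBB............BBBB...........
.........BBBBBBB..........BBBB............
..........BBBBBBBB........BBB.............
............BBBBBBBB.....BBB..............
.............BBBBBBBBBBBBBBB..............
..............BBBBBBBBBBBBB...............
...............BBBBBBBBBBB................
...#.............BBBBB.BB.................
....#.............BBBBBB..................
..#......#..........BBBB..................
```

```bash
python3 - <<'E'
from h import *
t=r.get_image("top").astype(np.float32)
for _ in range(7): t+=r.get_image("top")
t/=8; T8=t.clip(0,255).astype(np.uint8); cv2.imwrite("pics/topavg.png",T8[:,:,::-1])
# black dots in mount: dark in blue channel
B=T8[...,2].astype(int)
P=[]
for gx,gy in((350.6,238.6),(362.0,247.6),(374.0,232.6)):
    x,y=int(round(gx)),int(round(gy));w=B[y-3:y+4,x-3:x+4];wt=np.clip(np.percentile(w,60)-w,0,None).astype(float)
    yy,xx=np.mgrid[y-3:y+4,x-3:x+4];rr=np.hypot(xx-gx,yy-gy)<2.6;wt*=rr
    P.append([(wt*xx).sum()/wt.sum(),(wt*yy).sum()/wt.sum()])
rt,_,_=blobs(T8,(340,215,42,42),red);print("dots",P,rt)
W=plane("top",[rt]+P,20)[:,:2];print(W)  # ++, -+, --, +-
print("centres",(W[0]+W[2])/2,(W[1]+W[3])/2)
dx=W[0]-W[1]+W[3]-W[2];dy=W[0]-W[3]+W[1]-W[2]
print("yaw",np.arctan2(dx[1],dx[0]),np.arctan2(-dy[0],dy[1]),np.linalg.norm(dx)/2,np.linalg.norm(dy)/2)
def rectfit(m,box,z):
    c,rc=sides(m,box);print(rc,len(c))
    q=cv2.boxPoints(rc);out=[]
    for i in range(4):
        a,b=q[i],q[(i+1)%4];L=np.linalg.norm(b-a);d=(b-a)/L;n=np.array([-d[1],d[0]])
        s=(c-a)@d;e=(c-a)@n
        k=(s>.15*L)&(s<.85*L)&(abs(e)<.15*L+1)
        pts=c[k].astype(np.float32);l=cv2.fitLine(pts,cv2.DIST_HUBER,0,.01,.01)[:,0]
        w=plane("top",[l[2:]-l[:2]*15,l[2:]+l[:2]*15],z)
        v=w[1]-w[0];print("side mid px",l[2:],"n",len(pts),"world at z",z,w.mean(0)[:2],"dir",np.degrees(np.arctan2(v[1],v[0]))%180)
hs=cv2.cvtColor(T8,cv2.COLOR_RGB2HSV)
x,y,w,h=345,218,36,36
m=((hs[y:y+h,x:x+w,1]<90)&(hs[y:y+h,x:x+w,2]>110)).astype(np.uint8)
k,l,s,c=cv2.connectedComponentsWithStats(m,connectivity=4);j=l[int(233-y),int(367-x)];print("rib",j,s[j],c[j]+[x,y])
mm=(l==j).astype(np.uint8);rc=sides(mm,(x,y))[1];print(rc, plane("top",[c[j]+[x,y]],60));rectfit(mm,(x,y),60)
x,y,w,h=145,170,85,85
m=(hs[y:y+h,x:x+w,2]<80).astype(np.uint8);m=cv2.morphologyEx(m,cv2.MORPH_OPEN,np.ones((5,5),np.uint8))
k,l,s,c=cv2.connectedComponentsWithStats(m);j=1+np.argmax(s[1:,4]);mm=(l==j).astype(np.uint8)
for z in(10,26):rectfit(mm,(x,y),z)
E
```

```text
dots [[np.float64(350.3375), np.float64(238.35)], [np.float64(361.9688473520249), np.float64(247.61993769470405)], [np.float64(374.0705731394354), np.float64(232.6163387510693)]] [362.133 223.533]
[[ 504.431 -327.979]
 [ 468.121 -298.078]
 [ 445.45  -326.103]
 [ 482.073 -356.806]]
centres [ 474.941 -327.041] [ 475.097 -327.442]
yaw -0.6933281229783274 -0.6698657789049939 47.4134038918729 36.26222285936911
rib 3 [14  9 14 17 97] [365.99  235.113]
((366.08001708984375, 235.05999755859375), (5.40000057220459, 17.200002670288086), 36.869895935058594) [[ 475.325 -326.687   60.   ]]
((366.08001708984375, 235.05999755859375), (5.40000057220459, 17.200002670288086), 36.869895935058594) 34
side mid px [364.3 233.5] n 10 world at z 60 [ 479.218 -322.833] dir 141.64443079723117
side mid px [371.25 228.75] n 4 world at z 60 [ 490.408 -339.506] dir 44.26607166857082
side mid px [368.  236.5] n 10 world at z 60 [ 472.124 -331.423] dir 142.21696256845374
side mid px [361.    241.667] n 3 world at z 60 [ 459.92  -314.426] dir 61.595521631113755
((187.4378662109375, 215.65087890625), (53.19618225097656, 56.35097122192383), 22.380136489868164) 212
side mid px [163.398 206.129] n 37 world at z 10 [548.999 163.111] dir 158.6756935542012
side mid px [198. 190.] n 35 world at z 10 [589.136  77.901] dir 67.31497556350219
side mid px [211.7 223.8] n 48 world at z 10 [504.925  43.084] dir 160.61480902157334
side mid px [177.    241.143] n 35 world at z 10 [462.275 128.212] dir 67.23710199814025
((187.4378662109375, 215.65087890625), (53.19618225097656, 56.35097122192383), 22.380136489868164) 212
side mid px [163.398 206.129] n 37 world at z 26 [547.693 159.942] dir 158.67569355420122
side mid px [198. 190.] n 35 world at z 26 [587.254  75.953] dir 67.31497556350213
side mid px [211.7 223.8] n 48 world at z 26 [504.249  41.635] dir 160.61480902157334
side mid px [177.    241.143] n 35 world at z 26 [462.211 125.543] dir 67.23710199814022
```

```bash
cat > mv.py <<'E'
# tracks the commanded pose; suggests numbers for jog_arm
import json,os,numpy as np
F="cmd.json"
def load():
    return json.load(open(F)) if os.path.exists(F) else dict(p=[144.361,-556.587,404.647],yaw=float(np.degrees(2*np.arctan2(.3973,3.1143))))
def axes(yaw):
    a=np.radians(yaw);x=np.array([np.cos(a),np.sin(a),0]);return np.c_[x,[np.sin(a),-np.cos(a),0],[0,0,-1]]
def want(p,yaw):
    s=load();d=axes(s["yaw"]).T@(np.array(p)-s["p"])/300;print("shift",d.round(4),"rz",round(-((yaw-s["yaw"]+180)%360-180)/180,4))
def did(sh,rz=0):
    s=load();p=np.array(s["p"])+axes(s["yaw"])@np.array(sh)*300;s=dict(p=list(p),yaw=s["yaw"]-rz*180);json.dump(s,open(F,"w"));print(p.round(2),round(s["yaw"],2))
E
python3 - <<'E'
from mv import *
want([285,-330,404.6],141)
from h import *
print(plane("top",[[174.94,197.3]],74),plane("top",[[174,142]],80),plane("top",[[281,200]],7),plane("top",[[197,281]],8))
E
```

```text
shift [ 6.434e-01 -6.134e-01  2.000e-04] rz -0.7026
[[564.406 123.876  74.   ]] [[694.92  127.004  80.   ]] [[ 564.122 -129.283    7.   ]] [[364.95   78.158   8.   ]]
```

{"fn": "jog_arm", "kwargs": {"plan": [[[0.64,-0.61,0],[0,0,-0.7],1],[[0.64,-0.61,0],[0,0,-0.7],1],[[0.64,-0.61,0],[0,0,-0.7],1],[[0.64,-0.61,0],[0,0,-0.7],1],[[0.64,-0.61,0],[0,0,-0.7],1],[[0.64,-0.61,0],[0,0,-0.7],1],[[0.64,-0.61,0],[0,0,-0.7],1],[[0.64,-0.61,0],[0,0,-0.7],1],[[0.64,-0.61,0],[0,0,-0.7],1],[[0.64,-0.61,0],[0,0,-0.7],1],[[0.64,-0.61,0],[0,0,-0.7],1],[[0.64,-0.61,0],[0,0,-0.7],1],[[0.64,-0.61,0],[0,0,-0.7],1],[[0.64,-0.61,0],[0,0,-0.7],1],[[0.64,-0.61,0],[0,0,-0.7],1],[[0.64,-0.61,0],[0,0,-0.7],1],[[0.64,-0.61,0],[0,0,-0.7],1],[[0.64,-0.61,0],[0,0,-0.7],1],[[0.64,-0.61,0],[0,0,-0.7],1],[[0.64,-0.61,0],[0,0,-0.7],1]], "force": 15}}

```text
clock: 2.27
ee_pos: [284.3, -331.2, 404.8]
tcp_rot: [1.064, 2.956, -0.0]
wrist_force: [0.0, -0.3, 0.1]
finger_gap: 93.8
grasp_force: 0.0
```

```bash
python3 - <<'E'
from mv import *
did([.64,-.61,0],-.7)
want([425,-100,380],load()["yaw"])
E
```

```text
[ 284.27 -331.24  404.65] 140.54
shift [0.1277 0.8933 0.0822] rz -0.0
```

{"fn": "jog_arm", "kwargs": {"plan": [[[0.13,0.89,0.08],[0,0,0],1],[[0.13,0.89,0.08],[0,0,0],1],[[0.13,0.89,0.08],[0,0,0],1],[[0.13,0.89,0.08],[0,0,0],1],[[0.13,0.89,0.08],[0,0,0],1],[[0.13,0.89,0.08],[0,0,0],1],[[0.13,0.89,0.08],[0,0,0],1],[[0.13,0.89,0.08],[0,0,0],1]]}}

```text
clock: 2.93
ee_pos: [424.9, -97.1, 380.3]
tcp_rot: [-1.055, -2.959, -0.002]
wrist_force: [-0.9, -0.1, -0.1]
finger_gap: 94.1
grasp_force: 0.0
```

```bash
python3 - <<'E'
from mv import *
did([.13,.89,.08])
want([564.2,123.8,320],load()["yaw"])
E
```

```text
[ 423.85 -100.32  380.65] 140.54
shift [0.1136 0.8741 0.2022] rz -0.0
```

{"fn": "jog_arm", "kwargs": {"plan": [[[0.114,0.874,0.2],[0,0,0],1],[[0.114,0.874,0.2],[0,0,0],1],[[0.114,0.874,0.2],[0,0,0],1],[[0.114,0.874,0.2],[0,0,0],1],[[0.114,0.874,0.2],[0,0,0],1],[[0.114,0.874,0.2],[0,0,0],1],[[0.114,0.874,0.2],[0,0,0],1],[[0.114,0.874,0.2],[0,0,0],1],[[0.114,0.874,0.2],[0,0,0],1],[[0.114,0.874,0.2],[0,0,0],1],[[0.114,0.874,0.3],[0,0,0],1],[[0.114,0.874,0.4],[0,0,0],1],[[0.114,0.874,0.485],[0,0,0],1],[[0.114,0.874,0.485],[0,0,0],1]]}}

```text
clock: 4.1
ee_pos: [560.8, 121.7, 230.4]
tcp_rot: [-1.062, -2.947, 0.007]
wrist_force: [-0.6, 0.2, -0.1]
finger_gap: 94.4
grasp_force: 0.0
```

```bash
python3 - <<'E'
from mv import *
did([.114,.874,.485])
from h import *
for n in C: cv2.imwrite(f"pics/{n}1.png",r.get_image(n)[:,:,::-1])
s=cv2.imread("pics/scene1.png")[190:290,160:290];t=cv2.imread("pics/top1.png")[140:240,130:260]
cv2.imwrite("pics/z1.png",np.hstack([cv2.resize(q,None,fx=3,fy=3,interpolation=2) for q in(s,t)]))
E
```

```text
[564.08 123.86 235.15] 140.54
```

View pics/z1.png

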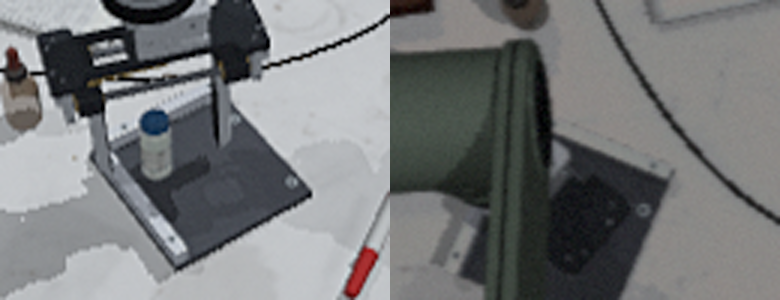

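The vial (crop 155,150) stands between the fingers (105 and 220). The arm was still settling a few mm toward the commanded pose.

{"fn": "jog_arm", "kwargs": {"plan": [[[0,0,0],[0,0,0],1],[[0,0,0],[0,0,0],1],[[0,0,0],[0,0,0],0.5],[[0,0,0],[0,0,0],0.4],[[0,0,0],[0,0,0],0.2],[[0,0,0],[0,0,0],0.2],[[0,0,0],[0,0,0],0.2],[[0,0,0],[0,0,0],0.2],[[0,0,0],[0,0,0],0.2],[[0,0,0],[0,0,0],0.2],[[0,0,0],[0,0,0],0.2],[[0,0,0],[0,0,0],0.2]], "force": 15}}

```text
clock: 5.2
ee_pos: [564.1, 123.9, 235.1]
tcp_rot: [-1.06, -2.957, 0.0]
wrist_force: [-0.8, -0.1, -0.1]
finger_gap: 31.1
grasp_force: 0.0
```

```bash
python3 - <<'E'
from mv import *
did([0,0,0])
print(load());want([425,-115,300],load()["yaw"])
E
```

```text
[564.08 123.86 235.15] 140.54
{'p': [564.0778530513543, 123.85648013414561, 235.147], 'yaw': 140.54022668838317}
shift [-0.1481 -0.9093 -0.2162] rz -0.0
```

{"fn": "jog_arm", "kwargs": {"plan": [[[0,0,0],[0,0,0],0.2],[[0,0,0],[0,0,0],0.2],[[0,0,0],[0,0,0],0.2],[[0,0,0],[0,0,0],0.2],[[0,0,-0.05],[0,0,0],0.2],[[0,0,-0.1],[0,0,0],0.2],[[0,0,-0.2],[0,0,0],0.2],[[0,0,-0.3],[0,0,0],0.2],[[0,0,-0.3],[0,0,0],0.2],[[0,0,-0.3],[0,0,0],0.2]]}}

```text
clock: 6.03
ee_pos: [564.9, 123.9, 327.7]
tcp_rot: [1.059, 2.953, 0.003]
wrist_force: [0.1, 0.4, -0.3]
finger_gap: 27.2
grasp_force: 14.9
```

```bash
python3 - <<'E'
from mv import *
did([0,0,-.3])
want([425,-115,300],load()["yaw"])
from h import *
cv2.imwrite("pics/z2.png",cv2.resize(r.get_image("scene")[170:290,160:290,::-1],None,fx=3,fy=3,interpolation=2))
E
```

```text
[564.08 123.86 325.15] 140.54
shift [-0.1481 -0.9093  0.0838] rz -0.0
```

View pics/z2.png

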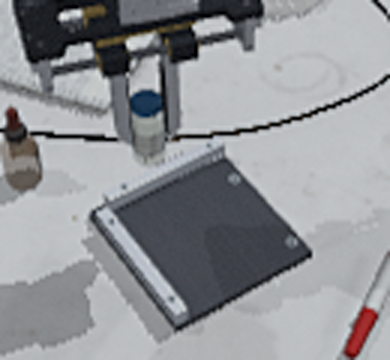

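The vial is held upright at crop (147,125), clear of the plate. Next I carry it to the free spot.

{"fn": "jog_arm", "kwargs": {"plan": [[[-0.02,-0.12,0],[0,0,0],0.2],[[-0.04,-0.24,0],[0,0,0],0.2],[[-0.06,-0.36,0],[0,0,0],0.2],[[-0.08,-0.48,0],[0,0,0],0.2],[[-0.1,-0.6,0.02],[0,0,0],0.2],[[-0.12,-0.72,0.04],[0,0,0],0.2],[[-0.135,-0.82,0.06],[0,0,0],0.2],[[-0.145,-0.88,0.07],[0,0,0],0.2],[[-0.148,-0.91,0.08],[0,0,0],0.2],[[-0.148,-0.91,0.1],[0,0,0],0.2],[[-0.148,-0.91,0.15],[0,0,0],0.2],[[-0.148,-0.91,0.2],[0,0,0],0.2],[[-0.148,-0.91,0.25],[0,0,0],0.2],[[-0.148,-0.91,0.29],[0,0,0],0.2],[[-0.148,-0.91,0.31],[0,0,0],0.2],[[-0.148,-0.91,0.32],[0,0,0],0.2],[[-0.148,-0.91,0.32],[0,0,0],0.2],[[-0.148,-0.91,0.32],[0,0,0],0.2]]}}

```text
clock: 7.58
ee_pos: [425.3, -114.8, 229.3]
tcp_rot: [1.059, 2.957, 0.0]
wrist_force: [1.2, -0.3, 0.6]
finger_gap: 27.5
grasp_force: 14.9
```

```bash
python3 - <<'E'
from mv import *
did([-.148,-.91,.32])
E
```

```text
[ 424.86 -115.14  229.15] 140.54
```

Now I lower it gently to touch and read the force.

{"fn": "jog_arm", "kwargs": {"plan": [[[0,0,0.004],[0,0,0],0.2],[[0,0,0.007],[0,0,0],0.2],[[0,0,0.01],[0,0,0],0.2],[[0,0,0.013],[0,0,0],0.2],[[0,0,0.015],[0,0,0],0.2],[[0,0,0.015],[0,0,0],0.2],[[0,0,0.015],[0,0,0],0.2]]}}

```text
clock: 8.17
ee_pos: [425.0, -115.3, 225.0]
tcp_rot: [1.06, 2.957, -0.0]
wrist_force: [-0.4, 0.3, 2.8]
finger_gap: 27.6
grasp_force: 15.0
```

{"fn": "jog_arm", "kwargs": {"plan": [[[0,0,0.015],[0,0,0],0.5],[[0,0,0.015],[0,0,0],1],[[0,0,0.015],[0,0,0],1],[[0,0,0.015],[0,0,0],1],[[0,0,0.015],[0,0,0],1],[[0,0,0.015],[0,0,0],1],[[0,0,0.015],[0,0,0],1],[[0,0,0.015],[0,0,0],1],[[0,0,-0.05],[0,0,0],1],[[0,0,-0.15],[0,0,0],1],[[0,0,-0.25],[0,0,0],1],[[0,0,-0.35],[0,0,0],1],[[0,0,-0.4],[0,0,0],1],[[0,0,-0.4],[0,0,0],1]]}}

```text
clock: 9.33
ee_pos: [426.3, -115.8, 348.9]
tcp_rot: [1.057, 2.949, -0.002]
wrist_force: [0.2, -0.8, -0.9]
finger_gap: 94.1
grasp_force: 0.0
```

```bash
python3 - <<'E'
from mv import *
did([0,0,.015]);did([0,0,-.4])
want([475.1,-327,330],141.2)
from h import *
s=r.get_image("scene");t=r.get_image("top")
def c(im,x,y,w,h):return cv2.resize(im[y:y+h,x:x+w,::-1],None,fx=3,fy=3,interpolation=2)
cv2.imwrite("pics/z3.png",np.hstack([c(s,200,140,130,130),c(t,150,170,130,130)]))
E
```

```text
[ 424.86 -115.14  224.65] 140.54
[ 424.86 -115.14  344.65] 140.54
shift [-0.5781 -0.4388  0.0488] rz -0.0037
```

View pics/z3.png

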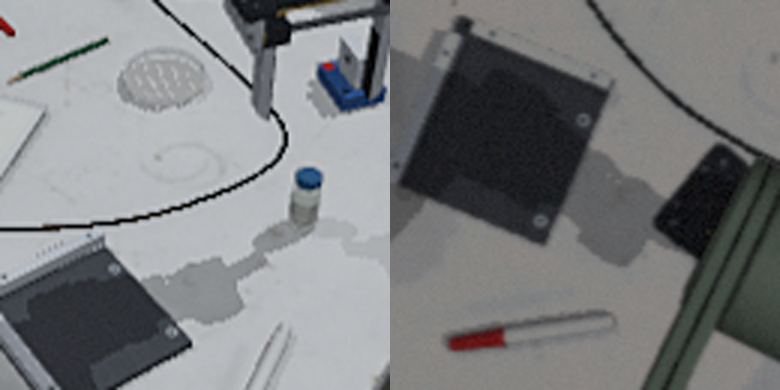

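The vial stands upright at scene px (302,205), and the plate is clear. Next is the approach above the mount.

{"fn": "jog_arm", "kwargs": {"plan": [[[-0.578,-0.439,0.05],[0,0,-0.004],1],[[-0.578,-0.439,0.05],[0,0,-0.004],1],[[-0.578,-0.439,0.05],[0,0,-0.004],1],[[-0.578,-0.439,0.05],[0,0,-0.004],1],[[-0.578,-0.439,0.05],[0,0,-0.004],1],[[-0.578,-0.439,0.05],[0,0,-0.004],1],[[-0.578,-0.439,0.05],[0,0,-0.004],1],[[-0.578,-0.439,0.05],[0,0,-0.004],1],[[-0.578,-0.439,0.05],[0,0,-0.004],1],[[-0.578,-0.439,0.15],[0,0,-0.004],1],[[-0.578,-0.439,0.25],[0,0,-0.004],1],[[-0.578,-0.439,0.35],[0,0,-0.004],1],[[-0.578,-0.439,0.4],[0,0,-0.004],1],[[-0.578,-0.439,0.4],[0,0,-0.004],1],[[-0.578,-0.439,0.4],[0,0,-0.004],1]]}}

```text
clock: 10.68
ee_pos: [474.7, -325.0, 224.0]
tcp_rot: [-1.038, -2.962, -0.002]
wrist_force: [0.7, -0.8, 0.3]
finger_gap: 93.8
grasp_force: 0.0
```

```bash
python3 - <<'E'
from mv import *
did([-.578,-.439,.4],-.004)
from h import *
t=np.mean([r.get_image("top") for _ in range(4)],0).astype(np.uint8)
sc=np.mean([r.get_image("scene") for _ in range(4)],0).astype(np.uint8)
# plate: outer dark contour in top view
def sidefit(im,name,thr,box,ks):
    x,y,w,h=box;g=cv2.cvtColor(im,cv2.COLOR_RGB2GRAY)[y:y+h,x:x+w]
    m=cv2.morphologyEx((g<thr).astype(np.uint8),cv2.MORPH_OPEN,np.ones((5,5),np.uint8))
    k,l,s,c=cv2.connectedComponentsWithStats(m);j=1+np.argmax(s[1:,4]);mm=(l==j).astype(np.uint8)
    # subpixel-ish: work on upsampled gray
    G=cv2.resize(cv2.GaussianBlur(g,(3,3),0),None,fx=4,fy=4,interpolation=2)
    M=((G<thr)&(cv2.resize(cv2.dilate(mm,np.ones((5,5))),None,fx=4,fy=4)>0)).astype(np.uint8)
    c=max(cv2.findContours(M,cv2.RETR_EXTERNAL,cv2.CHAIN_APPROX_NONE)[0],key=cv2.contourArea)[:,0].astype(np.float32)
    c=(c+.5)/4-.5+[x,y];rc=cv2.minAreaRect(c.astype(np.float32));q=cv2.boxPoints(rc)
    for i in range(4):
        a,b=q[i],q[(i+1)%4];L=np.linalg.norm(b-a);d=(b-a)/L;n=np.array([-d[1],d[0]])
        s=(c-a)@d;e=(c-a)@n;p=c[(s>.15*L)&(s<.85*L)&(abs(e)<.12*L)].astype(np.float32)
        ln=cv2.fitLine(p,cv2.DIST_HUBER,0,.01,.01)[:,0]
        for z in(10,26):
            w=plane(name,[ln[2:]-ln[:2]*15,ln[2:]+ln[:2]*15],z);v=w[1]-w[0];a_=np.degrees(np.arctan2(v[1],v[0]))%180
            nn=np.array([.930,-.368]) if abs(a_-68)<20 else np.array([.368,.930])
            print(name,z,ln[2:].round(1),"ang",a_.round(2),"off",(w.mean(0)[:2]@nn).round(1))
sidefit(t,"top",75,(145,170,85,85),0)
G=cv2.cvtColor(t,cv2.COLOR_RGB2GRAY)
# screws: bright rings on dark -> triangulate height
for n,im,gs in(("top",t,((214.3,209.8),(199.8,243.3))),("scene",sc,((238,229.5),(257,250)))):
    g=cv2.cvtColor(im,cv2.COLOR_RGB2GRAY).astype(float)
    for k,(gx,gy) in enumerate(gs):
        x,y=int(round(gx)),int(round(gy));yy,xx=np.mgrid[y-4:y+5,x-4:x+5];w=np.clip(g[y-4:y+5,x-4:x+5]-np.median(g[y-4:y+5,x-4:x+5])-15,0,None)*(np.hypot(xx-gx,yy-gy)<3.6)
        globals()[f"{n}{k}"]=[(w*xx).sum()/w.sum(),(w*yy).sum()/w.sum()]
for k in(0,1):print(globals()[f"top{k}"],globals()[f"scene{k}"],tri(globals()[f"top{k}"],globals()[f"scene{k}"]),plane("top",[globals()[f"top{k}"]],10))
cv2.imwrite("pics/z4.png",cv2.resize(sc[110:210,250:350,::-1],None,fx=4,fy=4,interpolation=2))
print(r.read_state()["ee_pos"])
E
```

```text
[ 475.03 -327.02  224.65] 141.26
top 10 [165.1 202.8] ang 157.03 off 353.0
top 26 [165.1 202.8] ang 157.03 off 349.6
top 10 [198.4 190.2] ang 68.06 off 519.2
top 26 [198.4 190.2] ang 68.06 off 518.2
top 10 [211.6 227.8] ang 157.57 off 222.3
top 26 [211.6 227.8] ang 157.57 off 220.7
top 10 [177.4 242.4] ang 68.04 off 380.3
top 26 [177.4 242.4] ang 68.04 off 381.2
[np.float64(214.21511627906978), np.float64(209.5174418604651)] [np.float64(238.5906432748538), np.float64(228.60526315789474)] (array([539.335,  36.441,  14.706]), [0.66, 0.66]) [[540.27   37.155  10.   ]]
[np.float64(199.76233183856502), np.float64(243.2645739910314)] [np.float64(257.52134831460677), np.float64(249.64269662921348)] (array([456.373,  71.321,  14.721]), [0.6, 0.6]) [[456.906  72.145  10.   ]]
[ 475.34  -327.293  225.771]
```

View pics/z4.png

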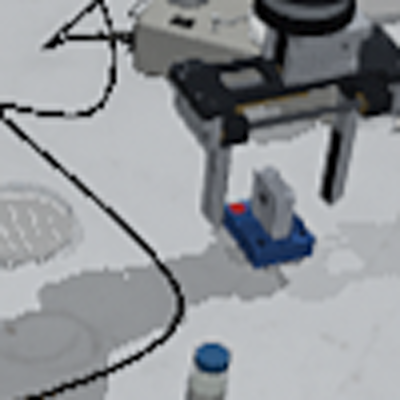

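The fingers straddle the rib squarely, with the mount at crop (268,228). Next I close and lift.

{"fn": "jog_arm", "kwargs": {"plan": [[[0,0,0],[0,0,0],0.4],[[0,0,0],[0,0,0],0.2],[[0,0,0],[0,0,0],0.05],[[0,0,0],[0,0,0],0.05],[[0,0,0],[0,0,0],0.05],[[0,0,0],[0,0,0],0.05],[[0,0,0],[0,0,0],0.05],[[0,0,0],[0,0,0],0.05],[[0,0,0],[0,0,0],0.05],[[0,0,0],[0,0,0],0.05],[[0,0,0],[0,0,0],0.05],[[0,0,0],[0,0,0],0.05],[[0,0,0],[0,0,0],0.05],[[0,0,0],[0,0,0],0.05],[[0,0,0],[0,0,0],0.05],[[0,0,0],[0,0,0],0.05]], "force": 40}}

```text
clock: 12.42
ee_pos: [475.1, -327.0, 224.7]
tcp_rot: [1.042, 2.964, 0.0]
wrist_force: [1.0, 0.6, 0.2]
finger_gap: 15.6
grasp_force: 40.0
```

```bash
python3 - <<'E'
from mv import *
from h import *
s=r.read_state();print(s["wrist_force"],s["ft_torque"],s["ee_pos"],s["finger_gap"],s["grasp_force"])
did([0,0,0]); want([475,-327,320],141.26);want([505,-110,320],157.6)
E
```

```text
[1.022 0.648 0.192] [ 0.001 -0.236  0.032] [ 475.073 -326.974  224.667] 15.605877987684057 39.99996900558472
[ 475.03 -327.02  224.65] 141.26
shift [ 0.    -0.    -0.318] rz 0.0
shift [ 0.375  0.627 -0.318] rz -0.0908
```

{"fn": "jog_arm", "kwargs": {"plan": [[[0,0,-0.04],[0,0,0],0.05],[[0,0,-0.1],[0,0,0],0.05],[[0,0,-0.2],[0,0,0],0.05],[[0,0,-0.3],[0,0,0],0.05],[[0.05,0.08,-0.32],[0,0,-0.01],0.05],[[0.1,0.16,-0.32],[0,0,-0.02],0.05],[[0.15,0.24,-0.32],[0,0,-0.03],0.05],[[0.2,0.32,-0.32],[0,0,-0.04],0.05],[[0.25,0.4,-0.32],[0,0,-0.05],0.05],[[0.3,0.48,-0.32],[0,0,-0.06],0.05],[[0.34,0.55,-0.32],[0,0,-0.075],0.05],[[0.375,0.627,-0.32],[0,0,-0.091],0.05],[[0.375,0.627,-0.32],[0,0,-0.091],0.05],[[0.375,0.627,-0.32],[0,0,-0.091],0.05]]}}

```text
clock: 13.58
ee_pos: [504.9, -108.8, 321.0]
tcp_rot: [-0.605, -3.082, 0.001]
wrist_force: [0.5, 0.1, -1.9]
finger_gap: 15.8
grasp_force: 40.0
```

```bash
python3 - <<'E'
from mv import *
from h import *
did([.375,.627,-.32],-.091); want([553,112,320],157.6); want([553,112,238],157.6)
s=r.read_state();print(s["wrist_force"],s["ft_torque"])
E
```

```text
[ 504.99 -109.9   320.65] 157.64
shift [0.133 0.745 0.002] rz 0.0002
shift [0.133 0.745 0.276] rz 0.0002
[ 0.502  0.05  -1.931] [-0.015 -0.123  0.002]
```

{"fn": "jog_arm", "kwargs": {"plan": [[[0.02,0.11,0],[0,0,0],0.05],[[0.04,0.22,0],[0,0,0],0.05],[[0.06,0.34,0],[0,0,0],0.05],[[0.08,0.46,0],[0,0,0],0.05],[[0.1,0.58,0],[0,0,0],0.05],[[0.12,0.68,0],[0,0,0],0.05],[[0.133,0.745,0],[0,0,0],0.05],[[0.133,0.745,0.02],[0,0,0],0.05],[[0.133,0.745,0.08],[0,0,0],0.05],[[0.133,0.745,0.14],[0,0,0],0.05],[[0.133,0.745,0.2],[0,0,0],0.05],[[0.133,0.745,0.25],[0,0,0],0.05],[[0.133,0.745,0.275],[0,0,0],0.05],[[0.133,0.745,0.275],[0,0,0],0.05],[[0.133,0.745,0.275],[0,0,0],0.05]]}}

```text
clock: 14.83
ee_pos: [553.3, 110.9, 238.1]
tcp_rot: [-0.611, -3.081, 0.001]
wrist_force: [0.9, -0.7, -1.0]
finger_gap: 15.6
grasp_force: 40.0
```

```bash
python3 - <<'E'
from mv import *
from h import *
did([.133,.745,.275])
s=r.read_state();print(s["wrist_force"],s["ft_torque"])
s=r.get_image("scene");t=r.get_image("top")
def c(im,x,y,w,h):return cv2.resize(im[y:y+h,x:x+w,::-1],None,fx=4,fy=4,interpolation=2)
cv2.imwrite("pics/z5.png",np.hstack([c(s,180,195,100,90),c(t,140,165,100,90)]))
E
```

```text
[553.12 111.97 238.15] 157.64
[ 0.907 -0.673 -0.952] [-0.003 -0.122  0.072]
```

View pics/z5.png

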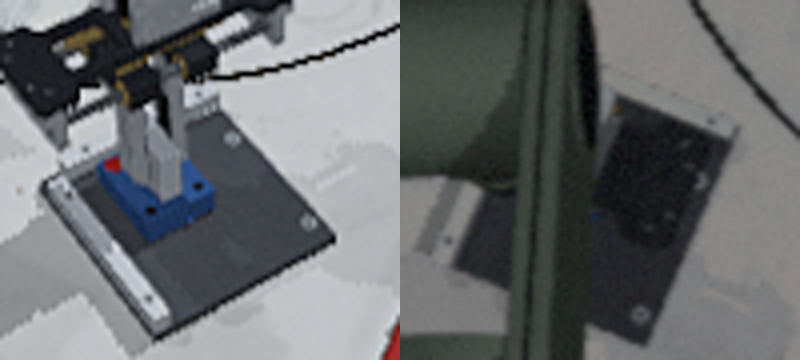

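The mount hovers over the plate with clear gaps to both fences, red dot toward the corner at crop (112,165). Next I lower it to touch.

{"fn": "jog_arm", "kwargs": {"plan": [[[0,0,0.003],[0,0,0],0.05],[[0,0,0.006],[0,0,0],0.05],[[0,0,0.008],[0,0,0],0.05],[[0,0,0.01],[0,0,0],0.05],[[0,0,0.012],[0,0,0],0.05],[[0,0,0.012],[0,0,0],0.05],[[0,0,0.012],[0,0,0],0.05],[[0,0,0.012],[0,0,0],0.05]]}}

```text
clock: 15.6
ee_pos: [553.2, 112.1, 234.6]
tcp_rot: [0.609, 3.082, 0.0]
wrist_force: [-0.2, 0.3, -1.3]
finger_gap: 15.4
grasp_force: 40.0
```

```bash
cat > st.py <<'E'
import sys
from mv import *
from h import *
a=[float(v) for v in sys.argv[1:5]]
did(a[:3],a[3])
s=r.read_state();f=s["wrist_force"];A=np.radians(-22.4);ux=np.array([np.cos(A),np.sin(A),0]);uy=np.array([-ux[1],ux[0],0])
c=np.array(load()["p"]);e=s["ee_pos"]
print("cmd plate xy",ux@c,uy@c,c[2],"meas",ux@e,uy@e,e[2]);print("F plate",ux@f,uy@f,f[2],"T plate",ux@s["ft_torque"],uy@s["ft_torque"],s["ft_torque"][2])
w=s["tcp_rot"];print("yaw meas",np.degrees(2*np.arctan2(w[1],w[0]))%360,"tilt z",w[2],s["finger_gap"],s["grasp_force"])
E
python3 st.py 0 0 .012 0
```

```text
[553.12 111.97 234.55] 157.64
cmd plate xy 468.71368420684513 314.30024862338735 234.547 meas 468.72275678503297 314.3889104256432 234.62639709221298
F plate -0.2958737694157051 0.20680485551750866 -1.3203904994537865 T plate 0.06768910878852187 -0.08377582798762868 0.014433083063609613
yaw meas 157.64618349901642 tilt z 0.00013238042843954082 15.407202288711352 39.999632835388184
```

Not yet touching, so I continue down in small steps.

{"fn": "jog_arm", "kwargs": {"plan": [[[0,0,0.001],[0,0,0],0.05],[[0,0,0.002],[0,0,0],0.05],[[0,0,0.003],[0,0,0],0.05],[[0,0,0.003],[0,0,0],0.05],[[0,0,0.003],[0,0,0],0.05]]}}

```text
clock: 16.02
ee_pos: [553.6, 112.0, 234.7]
tcp_rot: [0.609, 3.081, 0.001]
wrist_force: [-1.4, 0.3, 5.8]
finger_gap: 15.4
grasp_force: 40.0
```

```bash
python3 st.py 0 0 .003 0
```

```text
[553.12 111.97 233.65] 157.64
cmd plate xy 468.71368420684513 314.30024862338735 233.647 meas 469.10340589654396 314.5066771370668 234.65069506112638
F plate -1.406812071111712 -0.2513451046267777 5.754379938820534 T plate -0.09431730657936434 0.2623289040191349 -0.00928795047966709
yaw meas 157.64202714192348 tilt z 0.0005239456982664093 15.442145501806067 40.001415610313416
```

Contact at about 6 N down, so stiffness is about 7 N/mm. Next I slide toward the fences.

{"fn": "jog_arm", "kwargs": {"plan": [[[-0.006,0.01,0],[0,0,0],0.05],[[-0.012,0.02,0],[0,0,0],0.05],[[-0.018,0.03,0],[0,0,0],0.05],[[-0.024,0.04,0],[0,0,0],0.05],[[-0.03,0.045,0],[0,0,0],0.05],[[-0.033,0.045,0],[0,0,0],0.05],[[-0.036,0.045,0],[0,0,0],0.05],[[-0.039,0.045,0],[0,0,0],0.05],[[-0.042,0.045,0],[0,0,0],0.05],[[-0.042,0.045,0],[0,0,0],0.05],[[-0.042,0.045,0],[0,0,0],0.05]]}}

```text
clock: 16.93
ee_pos: [570.5, 119.8, 234.7]
tcp_rot: [0.609, 3.08, 0.001]
wrist_force: [-1.1, 1.1, 5.5]
finger_gap: 15.6
grasp_force: 40.0
```

```bash
python3 st.py -.042 .045 0 0
```

```text
[569.91 119.66 233.65] 157.64
cmd plate xy 481.3042029120262 327.8090916062074 233.647 meas 481.8039816803701 328.17094297110384 234.65923445126262
F plate -1.4774684054414673 0.6086488206951624 5.479691177835401 T plate -0.022063929544071957 0.17295824484471614 -0.014298894439870475
yaw meas 157.64104323463226 tilt z 0.0010418751297007992 15.558519724844093 40.00149607658386
```

{"fn": "jog_arm", "kwargs": {"plan": [[[-0.003,0,0],[0,0,0],0.05],[[-0.006,0,0],[0,0,0],0.05],[[-0.009,0,0],[0,0,0],0.05],[[-0.009,0,0],[0,0,0],0.05],[[-0.009,0,0],[0,0,0],0.05]]}}

```text
clock: 17.35
ee_pos: [572.1, 119.2, 234.7]
tcp_rot: [-0.609, -3.08, -0.001]
wrist_force: [-5.4, 1.7, 9.0]
finger_gap: 15.7
grasp_force: 40.0
```

```bash
python3 st.py -.009 0 0 0
```

```text
[572.4  118.64 233.65] 157.64
cmd plate xy 484.00420224657375 327.8109872440822 233.647 meas 483.45288189066025 328.23511911811346 234.66957537907155
F plate -5.635398060501709 -0.5325192903472503 9.00538113556897 T plate -0.04480753343438501 0.7010310052891499 -0.1372542935523438
yaw meas 157.62482083335797 tilt z -0.0014326605138582787 15.652427993765473 40.006359815597534
```

{"fn": "jog_arm", "kwargs": {"plan": [[[0,0.003,0],[0,0,0.001],0.05],[[0,0.006,0],[0,0,0.002],0.05],[[0,0.009,0],[0,0,0.003],0.05],[[0,0.012,0],[0,0,0.003],0.05],[[0,0.015,0],[0,0,0.003],0.05],[[0,0.015,0],[0,0,0.003],0.05],[[0,0.015,0],[0,0,0.003],0.05]]}}

```text
clock: 17.93
ee_pos: [573.6, 123.1, 234.7]
tcp_rot: [-0.623, -3.077, 0.0]
wrist_force: [-6.2, 0.2, 9.8]
finger_gap: 15.7
grasp_force: 40.0
```

```bash
python3 st.py 0 .015 0 .003
```

```text
[574.12 122.8  233.65] 157.1
cmd plate xy 484.00104285011577 332.3109861349947 233.647 meas 483.40771228062306 332.38428603905083 234.66020379345952
F plate -5.780214839826699 -2.1333706761430054 9.819146458671707 T plate -0.24843316657783182 0.7245529038863754 0.04836443951834792
yaw meas 157.1267136142063 tilt z 0.0004393802743670082 15.67155409806023 40.003262758255005
```

{"fn": "jog_arm", "kwargs": {"plan": [[[0,0.002,0],[0,0,0],0.05],[[0,0.004,0],[0,0,0],0.05],[[0,0.006,0],[0,0,0],0.05],[[0,0.008,0],[0,0,0],0.05],[[0,0.008,0],[0,0,0],0.05],[[0,0.008,0],[0,0,0],0.05]]}}

```text
clock: 18.43
ee_pos: [574.4, 124.8, 234.7]
tcp_rot: [-0.622, -3.077, 0.003]
wrist_force: [-6.3, -2.3, 10.5]
finger_gap: 15.9
grasp_force: 40.0
```

```bash
python3 st.py 0 .008 0 0
```

```text
[575.05 125.01 233.65] 157.1
cmd plate xy 484.0219770401725 334.71089483319275 233.647 meas 483.4978553058843 334.2391429518336 234.71128304786822
F plate -4.934910187114161 -4.472164633808713 10.499124190416373 T plate -0.6646889224000804 0.746650076724883 0.05739940304277147
yaw meas 157.14464961373335 tilt z 0.0029440297938302298 15.925517949361309 40.00588595867157
```

{"fn": "jog_arm", "kwargs": {"plan": [[[0,0,0.003],[0,0,0],0.05],[[-0.001,0.001,0.005],[0,0,0],0.05],[[-0.002,0.002,0.005],[0,0,0],0.05],[[-0.003,0.003,0.005],[0,0,0],0.05],[[-0.003,0.003,0.005],[0,0,0],0.05],[[-0.003,0.003,0.005],[0,0,0],0.05],[[-0.003,0.003,0.005],[0,0,0],0.05]]}}

```text
clock: 19.02
ee_pos: [575.0, 125.0, 234.7]
tcp_rot: [-0.621, -3.075, 0.005]
wrist_force: [-13.9, -3.3, 22.2]
finger_gap: 15.4
grasp_force: 40.0
```

```bash
cat >> st.py <<'E'
# tool tilt about plate axes, and foot pressure centre (vertical arm 215 mm)
import scipy.spatial.transform as S
z=S.Rotation.from_rotvec(w).apply([0,0,1]);print("tool z in plate mrad",1e3*ux@z,1e3*uy@z)
t=s["ft_torque"];Fz=f[2]+1.5
print("CoP",1e3*(-(uy@t)+.215*-(ux@f))/Fz,1e3*((ux@t)-.215*(uy@f))/Fz)
E
python3 st.py -.003 .003 .005 0
```

```text
[576.23 125.49 232.15] 157.1
cmd plate xy 484.92979312326804 335.6030102737458 232.147 meas 483.97357532739517 334.71009071392126 234.73116623272898
F plate -11.562889683542648 -8.338951461734451 22.181580806279676 T plate -1.2902188002060269 1.5588542852117635 0.13146077500888245
yaw meas 157.16761241693783 tilt z 0.005338344623229532 15.440225568071613 40.010806918144226
tool z in plate mrad -4.195632599038712 -4.281652237578051
CoP 39.151398056334465 21.225600105783062
```

{"fn": "jog_arm", "kwargs": {"plan": [[[0.001,-0.001,0],[-0.0005,-0.0005,0],0.05],[[0.002,-0.002,0],[-0.001,-0.001,0],0.05],[[0.003,-0.003,0],[-0.0015,-0.0015,0],0.05],[[0.004,-0.004,0],[-0.002,-0.002,0],0.05],[[0.004,-0.004,0],[-0.002,-0.002,0],0.05],[[0.004,-0.004,0],[-0.002,-0.002,0],0.05],[[0.004,-0.004,0],[-0.002,-0.002,0],0.05]]}}

```text
clock: 19.6
ee_pos: [573.4, 124.4, 234.6]
tcp_rot: [0.621, 3.077, 0.002]
wrist_force: [-12.0, -3.0, 21.5]
finger_gap: 15.6
grasp_force: 40.0
```

```bash
python3 st.py .004 -.004 0 0
```

```text
[574.66 124.85 232.15] 157.1
cmd plate xy 483.7193716791406 334.4135230196751 232.147 meas 482.7693535812111 333.51519868937555 234.6012919302473
F plate -9.913062738057246 -7.33241139228642 21.53393142619595 T plate -1.6088490361238599 1.8305503083819838 0.154674904946957
yaw meas 157.183041967411 tilt z 0.001929494077522431 15.622835159438411 40.02021610736847
tool z in plate mrad 1.8458537887838502 1.6106659526617648
CoP 13.057179633619933 -1.4057776843710688
```

{"fn": "jog_arm", "kwargs": {"plan": [[[0,0,0],[0,0,-0.001],0.05],[[0,0,0],[0,0,-0.002],0.05],[[0,0,0],[0,0,-0.002],0.05],[[0,0,0],[0,0,-0.002],0.05],[[0,0,0],[0,0,-0.002],0.05],[[0,0,0],[0,0,-0.002],0.05]]}}

```text
clock: 20.1
ee_pos: [573.4, 124.4, 234.6]
tcp_rot: [0.612, 3.079, 0.002]
wrist_force: [-11.8, -2.8, 21.0]
finger_gap: 15.7
grasp_force: 40.0
```

```bash
python3 st.py 0 0 0 -.002
```

```text
[574.66 124.85 232.15] 157.46
cmd plate xy 483.7193716791406 334.4135230196751 232.147 meas 482.7831645852373 333.4924806972902 234.58473765158107
F plate -9.822912724283258 -7.05569863891065 20.982426622611303 T plate -1.6436377533424957 1.802393481015604 -0.0638348291040808
yaw meas 157.50161660563566 tilt z 0.002185855831006323 15.671900397230425 40.015296936035156
tool z in plate mrad 1.7507085576808468 1.764351162125555
CoP 13.767764481169907 -5.633846741851134
```

{"fn": "jog_arm", "kwargs": {"plan": [[[-0.001,0.001,0],[-0.0002,-0.0002,0.0005],0.05],[[-0.002,0.002,0],[-0.0003,-0.0003,0.0005],0.05],[[-0.002,0.003,0],[-0.0003,-0.0003,0.0005],0.05],[[-0.002,0.003,0],[-0.0003,-0.0003,0.0005],0.05],[[-0.002,0.003,0],[-0.0003,-0.0003,0.0005],0.05],[[-0.002,0.003,0],[-0.0003,-0.0003,0.0005],0.05],[[-0.002,0.003,0],[-0.0003,-0.0003,0.0005],0.05],[[-0.002,0.003,0],[-0.0003,-0.0003,0.0005],0.05]]}}

```text
clock: 20.77
ee_pos: [573.7, 124.5, 234.6]
tcp_rot: [0.615, 3.08, 0.001]
wrist_force: [-15.9, -4.6, 23.6]
finger_gap: 16.1
grasp_force: 40.0
```

```bash
python3 st.py -.002 .003 0 .0005; python3 - <<'E'
from h import *
s=r.get_image("scene");t=r.get_image("top")
def c(im,x,y,w,h,k):return cv2.resize(im[y:y+h,x:x+w,::-1],None,fx=k,fy=k,interpolation=2)
cv2.imwrite("pics/z6.png",np.hstack([c(s,190,200,65,80,6),c(s,180,140,130,160,3)]))
E
```

```text
[575.56 125.45 232.15] 157.37
cmd plate xy 484.32156544565385 335.31205664039976 232.147 meas 482.94457363842497 333.7685087972098 234.6233071621756
F plate -12.928697853769139 -10.316954244779847 23.561704625641212 T plate -2.000767234499814 2.1205865409937776 0.0010623974775080614
yaw meas 157.43351535317106 tilt z 0.0006519882848346736 16.104593369603613 40.00715911388397
tool z in plate mrad 0.8117952087865056 0.5826425731812099
CoP 26.298430510279942 8.673708806920052
```

View pics/z6.png

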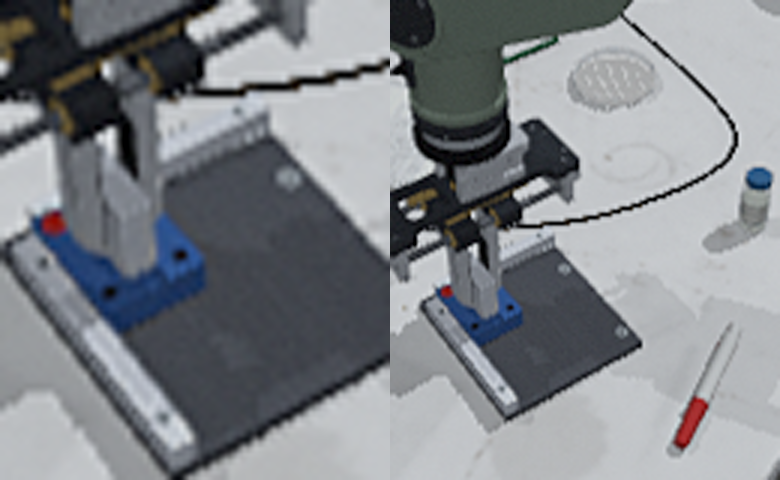

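The foot sits in the corner against both fences, red dot in the corner at crop (52,222), and the vial still stands upright. I'll make one small tilt trim to centre the foot pressure, then hand in.

{"fn": "jog_arm", "kwargs": {"plan": [[[0.001,0,0],[-0.0001,-0.0005,0],0.05],[[0.001,0,0],[-0.0001,-0.0005,0],0.05],[[0.001,0,0],[-0.0001,-0.0005,0],0.05],[[0.001,0,0],[-0.0001,-0.0005,0],0.05],[[0.001,0,0],[-0.0001,-0.0005,0],0.05],[[0.001,0,0],[-0.0001,-0.0005,0],0.05]]}}

```text
clock: 21.37
ee_pos: [573.4, 124.6, 234.6]
tcp_rot: [0.614, 3.078, 0.001]
wrist_force: [-14.8, -5.9, 23.5]
finger_gap: 15.6
grasp_force: 40.0
```

```bash
python3 st.py .001 0 0 0
```

```text
[575.28 125.57 232.15] 157.37
cmd plate xy 484.0215678580275 335.31325972742127 232.147 meas 482.69989580763996 333.7197247413721 234.62070372243238
F plate -11.455086215956312 -11.126980350474101 23.498791499160916 T plate -2.0641278762033584 2.209790341173204 -0.05190854017693587
yaw meas 157.42793510088103 tilt z 0.0005215765408490787 15.609818409137924 40.00835180282593
tool z in plate mrad 2.3440084413179756 0.7991258966216643
CoP 10.122617137948321 13.127550552177228
```

Both fences take about 11 N, yaw torque is near zero and the pressure centre lies well inside the foot.

```bash
python3 -c "
from workcell import r
print(r.job_done())"
```

```text
the job is handed in; nothing more can be done
None
```

The job is handed in: the vial stands upright on the worktop near (425, -115) mm, and the gripper still holds the mount flat on the plate, red corner in the fence corner, with about 11 N pushing toward each fence.

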